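# Grip a computer board in the bench holder, feeling for the hidden stop

## Robot

A 6-joint arm with a two-finger parallel gripper is mounted at the origin on the work surface. World frame = base frame: x ahead of the robot, y to its left, z up, the work surface at z = 0. Lengths are in m, angles in rad, forces in N, time in s.
With the tool pointing down it reaches from about 0.375 to 0.9 m from the base axis. Payload 3.1 kg.
Tool frame: the origin (TCP) lies between the finger pads; the fingertips stand manip.nose_length ahead of it and the grasp point (between the pads) lies 5 mm behind it (manip.nose_length is the distance from the TCP to the fingertips, in m); z points along the fingers, y is the line along which they close (so a half turn about z gives the same grasp; the last joint's range is limited). The gripper opens to 85 mm and grips with 20 to 120 N. Pads are 22 mm wide; open, the fingers measure 114 mm over their backs; the gripper's body (76 mm by 85 mm) begins 54 mm behind the grasp point. The pads swing forward as they close: fully open they stand 13 mm farther back than shut.
Start: joints at [1.113, 0.527, 1.433, -0, 1.181, -0.178], TCP at [0.173, 0.601, 0.245] pointing down, gripper open.
Joint ranges: [-3.08, 3.08], [-0.75, 2.2], [0.22, 2.44], [-1.43, 4.57], [0, 2.65], [-2.85, 2.85]. Speed limits (rad/s): [2.79, 2.79, 3.14, 3.14, 3.14, 3.14].

## Interface

Orientations are given as a unit quaternion [x, y, z, w].
In Python, from station import monitor, eyes, job, manip gives the robot as it stands.
- The arm moves only by the shell command python3 -m pendant 'ROWS' [FORCE]. ROWS is JSON, a list that holds one entry, the list of rows, each a list of 7 numbers: the shift along the tool's x, y, z as a fraction of full scale, then the turn, a rotation vector about the tool's x, y, z as a fraction of full scale, then the opening, from 0 (shut) to 1 (fully open). A call has 1 to 20 rows; each row shifts and turns the commanded pose from where the row before left it, along the tool's axes as they then stand; what a row does not reach is not made up. Full scale, the value 1, is 800 mm for a shift and 0.12 rad for a turn. A row lasts 1/10 s, in which the tool goes at most 50 mm and 8.59 degrees, less where a joint would pass 70% of its speed; a pose out of reach is approached as far as the arm can. A call with a number of a shift or a turn outside -1 to 1 is refused whole. A call with a gripper value outside its range is refused whole. The fingers move at their own pace and stop on an object; FORCE is the grip in N (left out, the last holds). Time passes only in rows, so rows that do not move let the fingers close. It gives the time, the measured TCP pose, the force, the opening and the grip force at its end, in the units of the state.
- monitor.sense(): the state, without advancing time (a new reading comes with each control period).
- eyes.snapshot(name): name is "side" or "top" or "wrist"; returns a dict with "pixels" (480x640x3 uint8, red, green, blue), "depth" (480x640 float32, m along the optical axis (not along the pixel's ray), 0 where there is no reading), "intrinsics" (3x3 intrinsics, pixels), "eye" and "attitude" of the camera in the world. Camera axes: x right, y down, z forward; pixel columns grow to the right and rows downward; lengths in m; the calibration is good to about 2 mm. A picture is of the moment at which its call begins.
- job.sign_off(): hands the job in; it is judged then, once.
The state is a dict: "t": time; "q": joint angles; "qd": joint speeds; "tau": joint torques, N m; "tcp_pos": TCP position; "tool_rot": TCP orientation; "force": force on the tool from outside, world axes, zero at the start; "ft_torque": the same for the moment, N m; "finger_gap": opening from 0.0 (shut) to 1.0 (fully open); "gripper_force": force on a finger pad.
Only numpy, scipy, OpenCV 4.12 (cv2) and the standard library are available. Lean on these libraries where they do the work, as an engineer would, in place of code of your own. Each camera call takes 0.05 s, during which the arm holds its last target. There are 200 camera calls.

## Task

Grip the computer board in the board holder: loosen the black clamp knob on the sliding jaw (it has a left-hand thread, so it loosens clockwise), slide that jaw up to the board and push the board on until you feel it come up firmly against the cushioned stop hidden under the back jaw's lip, then turn the knob back tight so that the board stays snugly gripped. Press it home without forcing it, and leave the tools and parts lying around the holder where they are.

Things in the scene. Friction and masses are not known exactly. Their poses are not given: they have to be found in the camera images.
- holder: board holder fixed to the bench: rails 300 mm long (x -190 to +110 mm, tops 24 mm high, the board lies on them), a blue sliding jaw at the robot's end and a blue fixed back jaw, 160 mm wide, at the other. Origin at bench level; +x is the sliding direction, towards the back jaw; y across, z up.
- lip_edge (a point): middle of the edge of the back jaw's hold-down lip (8 mm thick, 42 to 50 mm above the bench, reaching 64 mm on along +x); axes as the holder's. Under the lip, out of sight, is the stop with its rubber cushion: its face is set anywhere from 4 to 18 mm in from this edge. The cushion yields 2 N per mm for 8 mm, then is solid.
- jaw: blue sliding jaw, 45 mm (x) x 150 mm (y), 25 to 54 mm above the bench. Slides only along +x, by up to 95 mm. Origin at bench level under its middle, axes as the holder's: front face (to the board) at x +22.5 mm, flat back face, to be pushed with closed fingers, at -22.5 mm. Clamp loose: 5 N of drag, stays where it is left. Clamp tight: does not move under 40 N.
- knob_grip (a point): centre of the black bar handle of the clamp knob, on top of the sliding jaw's middle: bar 64 mm long, 13 mm wide, 22 mm high, its centre 83 mm above the bench, its underside 18 mm above the jaw. The point turns with the knob: x along the bar, y across it (grip across y), z up.
- clamp_knob (a joint): angle of the clamp knob, rad: 0 is fully tight (bar 75 degrees from the slide), growing as the knob turns clockwise seen from above, which loosens it (left-hand thread), up to 1.7; at 1.3 the bar lies along the slide. The clamp bites below 0.5 and is free above 0.6. Turning takes 0.2 to 0.35 N m; it stays where it is left.
- board: loose computer board on an aluminium heat spreader, blue with black fittings: 102 mm (x, along the slide) x 146 mm (y) x 10 mm, fittings to 27 mm high, 160 g, lying on the rails between the jaws, slightly askew. Origin at the centre of its underside. Pushed by the jaw it squares up and its +x edge goes under the lip; sliding it takes about 1 N.
- screwdriver: bystander: orange-handled screwdriver, 190 mm long, lying on the bench beside the holder; origin under its middle
- blower: bystander: flat black laptop cooling blower, 75 x 75 x 16 mm, on the bench on the holder's other side; origin at the centre of its underside
- brush: bystander: wooden-handled brush, 190 mm long; origin under its middle
- small_drive: bystander: flat 100 x 70 x 11 mm laptop hard drive with a blue circuit board on top, on the bench beyond the screwdriver; origin at the centre of its underside
Things that resemble listed ones, but are neither listed nor needed, are in the scene too. What is shaped like the board but brown or green is not meant.

How it is judged:
On the way, in this order (a step that is already met when the one before it is completed fails the run):
1. the clamp knob is loosened (turned clockwise past 0.7 rad) (value of joint clamp_knob above 0.7 rad), for 0.1 s.
2. the jaw presses the board against the hidden stop with more than 3 N (contact force between jaw and board above 3 N), for 0.3 s.
At the end, for the whole second after the job is handed in: The clamp knob is tight again (below 0.3 rad), the jaw still presses on the board with more than 1 N, so that it is held without play between the jaw and the hidden stop, and the board lies flat on the rails (within 2 degrees), square to the jaws (within 2 degrees) and at rest (value of joint clamp_knob below 0.3 rad and contact force between jaw and board above 1 N and angle between the x axis of board and the x axis of holder, either way round below 0.035 rad and angle between board's own z axis and vertical below 0.04 rad and linear speed of board below 0.01 m/s); the robot touches nothing.
It fails at once if the board is forced: the jaw presses on it with more than 35 N (contact force between jaw and board above 35 N).
It fails at once if the screwdriver, blower, brush or small drive is moved by more than 30 mm (distance of any of screwdriver, blower, brush, small_drive from where it was at the start of the episode above 0.03 m).
It also fails if it takes over 72 s, if anything falls off the work surface, if the arm or the gripper's body presses on something with over 40 N, if the wrist force passes 120 N, or if a joint passes its speed limit or range.

## Working session

There is one attempt and no reset: what is moved stays moved. The work goes in short steps, Python scripts to look and compute and a shell command to move; the robot and the scene stay as the last step left them, time stands still between calls to the robot, and variables do not carry over. Pictures are saved under pics/ and viewed, at most 10 in all, crops included, and the job is handed in when it is done.

```bash
mkdir -p pics; ls
cat > h.py <<'E'
import numpy as np, cv2
from scipy.spatial.transform import Rotation as R
from station import monitor, eyes, job, manip
def snap(n,f=None):
    s=eyes.snapshot(n)
    if f: cv2.imwrite('pics/'+f,s['pixels'][:,:,::-1])
    return s
def rot(a):
    a=np.array(a); return R.from_quat(a).as_matrix() if a.size==4 else a.reshape(3,3)
def cloud(s):
    K=np.array(s['intrinsics']); d=s['depth']; v,u=np.indices(d.shape)
    p=np.stack([(u-K[0,2])/K[0,0]*d,(v-K[1,2])/K[1,1]*d,d],-1)
    w=p@rot(s['attitude']).T+np.array(s['eye']); w[d==0]=np.nan; return w
E
python3 - <<'E'
from h import *
for n in('top','side'):
    s=snap(n,n+'1.png'); print(n,s['eye'],s['attitude']); np.savez(n+'1.npz',**s)
st=monitor.sense(); print(st, manip.nose_length)
E
```

```text
pics
top [ 0.34438806 -0.09600531  1.35274211] [-0.69989536  0.70871832 -0.06815108  0.05674733]
side [0.33880967 0.57393435 0.81712341] [-0.16108294  0.91148812 -0.37434903  0.05571808]
{'t': 0.1, 'q': array([ 1.11251470e+00,  5.28360905e-01,  1.43377735e+00, -1.01378221e-05,
        1.18139371e+00, -1.78499351e-01]), 'qd': array([ 1.77031904e-03, -1.14781602e-03, -2.44692922e-03,  6.53485821e-04,
       -6.47246302e-04, -4.05455464e-05]), 'tau': array([ 4.81214938e-04, -4.43303454e+01, -1.78585804e+01, -2.00569734e-04,
        3.91561742e-03,  3.74373684e-06]), 'tcp_pos': array([0.17228858, 0.60014364, 0.24443799]), 'tool_rot': array([ 1.39433344e-01,  9.90230984e-01, -9.22388503e-04, -2.99087399e-04]), 'force': array([-0.29715324,  0.48838936,  0.24672911]), 'ft_torque': array([-0.02606971, -0.01967096, -0.00015854]), 'gripper_force': 0.0, 'finger_gap': 1.0018023332008887} 0.014
```

View pics/top1.png

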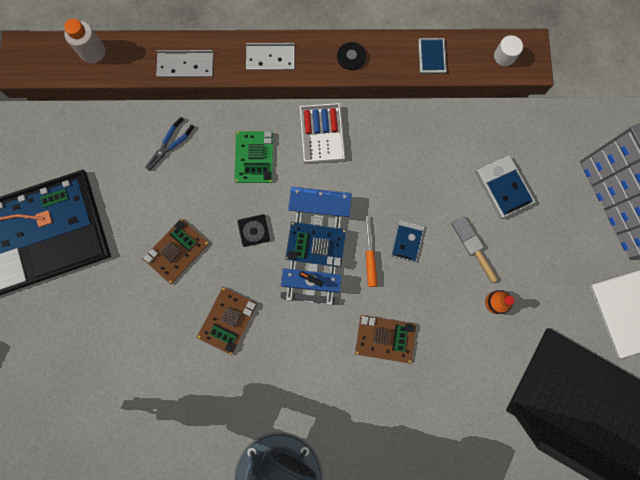

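View pics/side1.png

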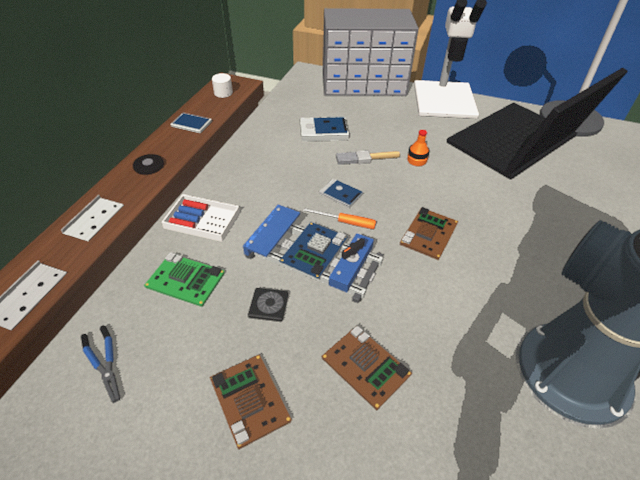

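The top view shows the holder at about (318,245): sliding jaw (311,280) with the knob on it, board (317,244), back jaw (320,202). The screwdriver lies to its right at (371,255) and the blower to its left at (254,231).

```bash
python3 - <<'E'
from h import *
s=dict(np.load('top1.npz')); w=cloud(s); p=s['pixels'].astype(int)
def rect(m,name):
    a=w[m][:,:2]; z=w[m][:,2]
    r=cv2.minAreaRect((a*1000).astype(np.float32)); print(name,m.sum(),'c',np.round(r[0],1),'size',np.round(r[1],1),'ang',round(r[2],2),'z',np.round(np.percentile(z,[5,50,95])*1000,1))
reg=np.zeros(p.shape[:2],bool); reg[180:310,275:360]=1
z=w[...,2]; blue=(p[...,2]>p[...,0]+50)
up=reg.copy(); up[225:]=0; lo=reg.copy(); lo[:262]=0
rect(up&blue&(z>.042)&(z<.056),'back')
rect(lo&blue&(z>.047)&(z<.06),'jaw')
k=lo&(z>.075)&(z<.1)
rect(k,'knob')
mid=reg.copy(); mid[:215]=0; mid[272:]=0
rect(mid&(z>.029)&(z<.040)&blue,'board')
print(np.round(w[200:300:4,318]*1000).astype(object).tolist())
s2=dict(np.load('side1.npz')); w2=cloud(s2); p2=s2['pixels'].astype(int); z2=w2[...,2]
b=(p2[...,2]>p2[...,0]+50); r2=np.zeros_like(b); r2[200:300,230:390]=1
w=w2; 
L=r2.copy(); L[:,315:]=0; rect(L&b&(z2>.045)&(z2<.055),'back2')
Rr=r2.copy(); Rr[:,:325]=0; rect(Rr&b&(z2>.05)&(z2<.058),'jaw2'); rect(r2&(z2>.078)&(z2<.11),'knob2')
for n,(u,v) in dict(d1=(370,222),d2=(372,283)).items(): pass
E
python3 - <<'E'
import cv2
a=cv2.imread('pics/top1.png')[175:310,240:420]; b=cv2.imread('pics/side1.png')[200:305,240:390]
a=cv2.resize(a,(533,400),interpolation=2); b=cv2.resize(b,None,fx=4,fy=4)
cv2.imwrite('pics/topc.png',a)
E
```

```text
back 1374 c [ 689.9 -109.7] size [158.5  65. ] ang 82.73 z [45.8 50.1 54.2]
jaw 765 c [484.2 -84.6] size [148.2  44.8] ang 82.83 z [49.6 53.8 58. ]
knob 153 c [484.2 -84.5] size [63.5 16.2] ang 60.86 z [83.4 93.4 98.4]
board 946 c [579.1 -98. ] size [142.5  98.6] ang 81.13 z [30.4 34.1 38.2]
[[692.0, -106.0, 54.0], [681.0, -105.0, 54.0], [671.0, -105.0, 52.0], [660.0, -105.0, 54.0], [658.0, -105.0, 17.0], [647.0, -105.0, 16.0], [636.0, -105.0, 15.0], [622.0, -105.0, 31.0], [611.0, -105.0, 34.0], [600.0, -105.0, 38.0], [587.0, -104.0, 46.0], [576.0, -104.0, 54.0], [566.0, -104.0, 48.0], [556.0, -104.0, 44.0], [547.0, -104.0, 37.0], [537.0, -104.0, 35.0], [532.0, -104.0, -3.0], [521.0, -104.0, 1.0], [503.0, -103.0, 59.0], [493.0, -103.0, 56.0], [479.0, -103.0, 94.0], [469.0, -103.0, 95.0], [463.0, -103.0, 57.0], [458.0, -103.0, -2.0], [446.0, -103.0, 19.0]]
back2 1266 c [ 688.2 -109.6] size [161.6  64. ] ang 82.76 z [46.5 48.8 51.2]
jaw2 657 c [482.8 -84.4] size [151.8  44.2] ang 83.24 z [50.8 52.9 55.2]
knob2 216 c [483.4 -84.8] size [63.2 17.7] ang 66.06 z [79.7 91.2 94.8]
```

View pics/topc.png

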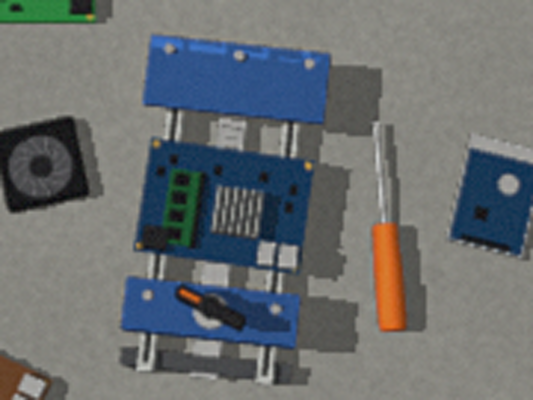

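The crop confirms this: the bar runs from upper left to lower right, near the tight position. The holder yaw is about -7.1° and the knob is at (0.484, -0.085). I'll move above the knob.

```bash
cat >> h.py <<'E'
def rel(target,yang=None):
    """tool-frame shift (fractions) to world target, turn about tool z (rad) to bring tool y to heading yang deg"""
    s=monitor.sense(); M=R.from_quat(s['tool_rot']).as_matrix()
    d=M.T@(np.array(target)-s['tcp_pos']); cur=np.degrees(np.arctan2(M[1,1],M[0,1]))
    print('t',s['t'],'tcp',np.round(s['tcp_pos']*1000,1),'yhead',round(cur,2),'tiltz',np.round(M[:,2],4),'F',np.round(s['force'],1),'T',np.round(s['ft_torque'],2),'gap',round(s['finger_gap'],3),'gf',round(float(s['gripper_force']),1),'q6',round(s['q'][5],2))
    print('shift mm',np.round(d*1000,1),'frac',np.round(d/.8,4))
    if yang is not None:
        a=(cur-yang+90)%180-90; print('turn z rad',round(np.radians(a),3),'frac',round(np.radians(a)/.12,2))
E
python3 -m pendant '[[[-0.038,-0.0447,0,0,0,0,1],[-0.038,-0.0447,0,0,0,0,1],[-0.038,-0.0447,0,0,0,0,1],[-0.038,-0.0447,0,0,0,0,1],[-0.038,-0.0447,0,0,0,0,1],[-0.038,-0.0447,0,0,0,0,1],[-0.038,-0.0447,0,0,0,0,1],[-0.038,-0.0447,0,0,0,0,1],[-0.038,-0.0447,0,0,0,0,1],[-0.038,-0.0447,0,0,0,0,1],[-0.038,-0.0447,0,0,0,0,1],[-0.038,-0.0447,0,0,0,0,1],[-0.038,-0.0447,0,0,0,0,1],[-0.038,-0.0447,0,0,0,0,1],[-0.038,-0.0447,0,0,0,0,1],[-0.038,-0.0447,0,0,0,0,1]]]' 80
python3 -m pendant '[[[0,0,0,0,0,1,1],[0,0,0,0,0,1,1],[0,0,0,0,0,1,1],[0,0,0,0,0,1,1],[0,0,0,0,0,1,1],[0,0,0,0,0,1,1],[0,0,0,0,0,1,1],[0,0,0,0,0,1,1],[0,0,0,0,0,1,1],[0,0,0,0,0,1,1],[0,0,0,0,0,1,1],[0,0,0,0,0,1,1],[0,0,0,0,0,1,1],[0,0,0,0,0,0.9,1],[0,0,0,0,0,0,1],[0,0,0,0,0,0,1]]]'
python3 -c "
from h import *
rel([.4837,-.0846,.2],-22)
s=snap('wrist','w1.png'); np.savez('w1.npz',**s); w=cloud(s); z=w[...,2]
for lo,hi in((.078,.11),(.075,.12)):
    m=(z>lo)&(z<hi)&(np.hypot(w[...,0]-.484,w[...,1]+.085)<.05); r=cv2.minAreaRect((w[m][:,:2]*1000).astype(np.float32)); print(m.sum(),r,np.percentile(z[m],[5,50,95]))
m=(z>.048)&(z<.06)&(np.hypot(w[...,0]-.484,w[...,1]+.085)<.09);r=cv2.minAreaRect((w[m][:,:2]*1000).astype(np.float32)); print(m.sum(),r)
"
```

```text
t: 1.7
tcp_pos: [0.4822, -0.0855, 0.2451]
tool_rot: [0.14, 0.99, 0.0, -0.0]
force: [0.0, -0.0, 0.3]
finger_gap: 1.001
gripper_force: 0.0
t: 3.3
tcp_pos: [0.4818, -0.0835, 0.2451]
tool_rot: [0.826, 0.563, -0.0, -0.0]
force: [0.6, 0.2, 0.0]
finger_gap: 0.999
gripper_force: 0.0
t 3.3 tcp [481.8 -83.5 245.1] yhead -21.47 tiltz [-6.e-04  2.e-04 -1.e+00] F [0.6 0.2 0. ] T [-0.02  0.04  0.01] gap 0.999 gf 0.0 q6 -0.03
shift mm [-0.4  2.2 45.1] frac [-0.0005  0.0027  0.0564]
turn z rad 0.009 frac 0.08
1165 ((484.13232421875, -84.88572692871094), (63.01503372192383, 16.812253952026367), 65.92414093017578) [0.08984828 0.09379741 0.09538466]
1172 ((484.13232421875, -84.88572692871094), (63.01503372192383, 16.812253952026367), 65.92414093017578) [0.08899309 0.09379087 0.09538356]
6233 ((517.3552856445312, -89.32366180419922), (149.8239288330078, 112.41548919677734), 83.22769165039062)
```

View pics/w1.png

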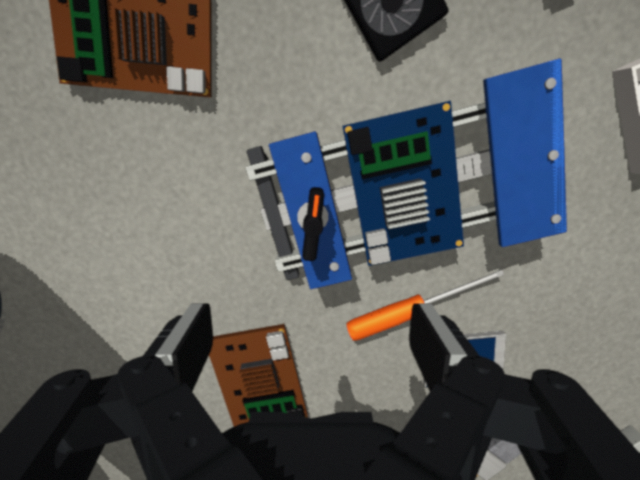

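The wrist view shows the bar at (314,224), in line with the earlier estimate. I'll descend over it and grip.

```bash
python3 -m pendant '[[[-0.0005,0.0033,0.03,0,0,0.2,1],[0,0,0.05,0,0,0,1],[0,0,0.05,0,0,0,1],[0,0,0.03,0,0,0,1],[0,0,0.03,0,0,0,1],[0,0,0.018,0,0,0,1],[0,0,0,0,0,0,1],[0,0,0,0,0,0,0.5],[0,0,0,0,0,0,0],[0,0,0,0,0,0,0],[0,0,0,0,0,0,0],[0,0,0,0,0,0,0],[0,0,0,0,0,0,0],[0,0,0,0,0,0,0],[0,0,0,0,0,0,0]]]' 80
python3 -c "
from h import *
rel([.4841,-.0848,.078],-22)"
```

```text
t: 4.85
tcp_pos: [0.4834, -0.0843, 0.0797]
tool_rot: [0.834, 0.552, -0.0, -0.001]
force: [-2.8, 1.9, 6.6]
finger_gap: 0.134
gripper_force: 76.6
t 4.85 tcp [483.4 -84.3  79.7] yhead -23.02 tiltz [-0.0015  0.001  -1.    ] F [-2.8  1.9  6.6] T [ 0.2   0.34 -0.17] gap 0.134 gf 76.6 q6 0.0
shift mm [-0.2  0.9  1.7] frac [-0.0002  0.0011  0.0022]
turn z rad -0.018 frac -0.15
```

```bash
python3 -m pendant '[[[0,0,0,0,0,0.7,0],[0,0,0,0,0,0.7,0],[0,0,0,0,0,0.7,0],[0,0,0,0,0,0.7,0],[0,0,0,0,0,0.7,0],[0,0,0,0,0,0.7,0],[0,0,0,0,0,0.7,0],[0,0,0,0,0,0.7,0],[0,0,0,0,0,0.7,0],[0,0,0,0,0,0.7,0],[0,0,0,0,0,0.7,0],[0,0,0,0,0,0.7,0],[0,0,0,0,0,0.7,0],[0,0,0,0,0,0,0],[0,0,0,0,0,0,0],[0,0,0,0,0,0,0]]]'
python3 -c "
from h import *
rel([.4841,-.0848,.078],-22); s=snap('side','s2.png')
cv2.imwrite('pics/s2c.png',cv2.resize(s['pixels'][190:310,230:400,::-1],None,fx=4,fy=4))"
```

```text
t: 6.45
tcp_pos: [0.4834, -0.0848, 0.0796]
tool_rot: [0.999, 0.039, -0.001, -0.0]
force: [-3.6, -0.4, 6.1]
finger_gap: 0.137
gripper_force: 78.5
t 6.45 tcp [483.4 -84.8  79.6] yhead -85.57 tiltz [-1.5e-03  3.0e-04 -1.0e+00] F [-3.6 -0.4  6.1] T [-0.16  0.45 -0.14] gap 0.137 gf 78.5 q6 1.09
shift mm [0.7 0.1 1.6] frac [0.0009 0.0001 0.0021]
turn z rad -1.109 frac -9.25
```

View pics/s2c.png

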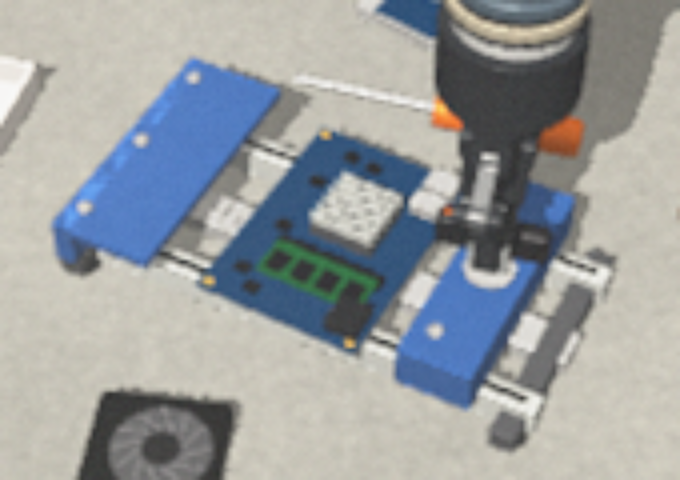

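The side crop shows the fingers on the knob bar, which has turned close to the slide direction. The jaw hasn't moved. With the knob still in the grip, I'll slide the jaw along the rails in force-watched steps.

```bash
python3 -m pendant '[[[0.0061,0.00125,0,0,0,0,0],[0.0061,0.00125,0,0,0,0,0],[0.0061,0.00125,0,0,0,0,0],[0.0061,0.00125,0,0,0,0,0],[0,0,0,0,0,0,0],[0,0,0,0,0,0,0]]]'
python3 -m pendant '[[[0.0061,0.00125,0,0,0,0,0],[0.0061,0.00125,0,0,0,0,0],[0.0061,0.00125,0,0,0,0,0],[0.0061,0.00125,0,0,0,0,0],[0,0,0,0,0,0,0],[0,0,0,0,0,0,0]]]'
python3 -m pendant '[[[0.0061,0.00125,0,0,0,0,0],[0.0061,0.00125,0,0,0,0,0],[0,0,0,0,0,0,0],[0,0,0,0,0,0,0]]]'
python3 -c "
from h import *
rel([.4841,-.0848,.078],-22); s=snap('side','s3.png')
cv2.imwrite('pics/s3c.png',cv2.resize(s['pixels'][190:310,230:400,::-1],None,fx=4,fy=4))"
```

```text
t: 7.1
tcp_pos: [0.5032, -0.0872, 0.0797]
tool_rot: [0.999, 0.039, -0.001, -0.0]
force: [-3.1, 0.1, 6.6]
finger_gap: 0.132
gripper_force: 78.3
t: 7.7
tcp_pos: [0.5226, -0.0895, 0.0797]
tool_rot: [0.999, 0.039, -0.001, -0.0]
force: [-2.7, -0.4, 6.6]
finger_gap: 0.134
gripper_force: 78.4
t: 8.1
tcp_pos: [0.5324, -0.0908, 0.0797]
tool_rot: [0.999, 0.039, -0.001, -0.0]
force: [-4.0, -0.7, 6.0]
finger_gap: 0.138
gripper_force: 78.4
t 8.1 tcp [532.4 -90.8  79.7] yhead -85.55 tiltz [-2.5e-03  6.0e-04 -1.0e+00] F [-4.  -0.7  6. ] T [ 0.02  0.53 -0.14] gap 0.138 gf 78.4 q6 1.12
shift mm [-47.7  -9.7   1.8] frac [-0.0597 -0.0121  0.0022]
turn z rad -1.109 frac -9.24
```

View pics/s3c.png

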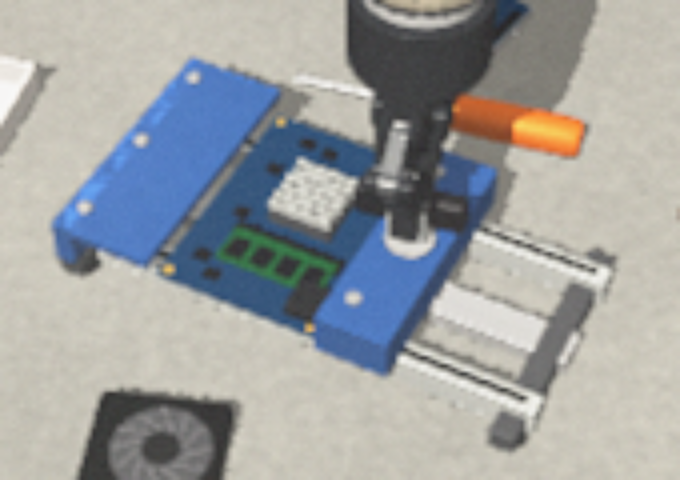

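The jaw has slid about 49 mm and squared up the board, whose edge is now at the lip (around (240,150) in the crop). From here I'll use 2 mm steps and watch the force.

```bash
p(){ grep -E "^(t:|tcp_pos|force)" | tr '\n' ' '; echo; }
python3 -m pendant '[[[0.00245,0.0005,0,0,0,0,0],[0,0,0,0,0,0,0]]]' | p
python3 -m pendant '[[[0.00245,0.0005,0,0,0,0,0],[0,0,0,0,0,0,0]]]' | p
python3 -m pendant '[[[0.00245,0.0005,0,0,0,0,0],[0,0,0,0,0,0,0]]]' | p
```

```text
t: 8.35 tcp_pos: [0.5336, -0.0909, 0.0796] force: [-4.5, -0.3, 7.3] 
t: 8.55 tcp_pos: [0.5356, -0.0911, 0.0796] force: [-4.6, -0.2, 7.6] 
t: 8.75 tcp_pos: [0.5376, -0.0914, 0.0796] force: [-4.8, -0.7, 8.2]
```

```bash
p(){ grep -E "^(t:|tcp_pos|force)" | tr '\n' ' '; echo; }
python3 -m pendant '[[[0.00245,0.0005,0,0,0,0,0],[0,0,0,0,0,0,0]]]' | p
python3 -m pendant '[[[0.00245,0.0005,0,0,0,0,0],[0,0,0,0,0,0,0]]]' | p
python3 -m pendant '[[[0.00245,0.0005,0,0,0,0,0],[0,0,0,0,0,0,0]]]' | p
```

```text
t: 8.95 tcp_pos: [0.5395, -0.0916, 0.0796] force: [-5.4, 0.3, 7.7] 
t: 9.15 tcp_pos: [0.5415, -0.0919, 0.0796] force: [-4.0, -0.1, 7.5] 
t: 9.35 tcp_pos: [0.5435, -0.0921, 0.0796] force: [-3.8, -0.6, 6.7]
```

```bash
p(){ grep -E "^(t:|tcp_pos|force)" | tr '\n' ' '; echo; }
python3 -m pendant '[[[0.00245,0.0005,0,0,0,0,0],[0,0,0,0,0,0,0]]]' | p
python3 -m pendant '[[[0.00245,0.0005,0,0,0,0,0],[0,0,0,0,0,0,0]]]' | p
```

```text
t: 9.55 tcp_pos: [0.5455, -0.0923, 0.0797] force: [-5.0, -0.1, 6.7] 
t: 9.75 tcp_pos: [0.5465, -0.0924, 0.0796] force: [-6.1, -0.1, 9.0]
```

```bash
p(){ grep -E "^(t:|tcp_pos|force)" | tr '\n' ' '; echo; }
python3 -m pendant '[[[0.0018,0.0004,0,0,0,0,0],[0,0,0,0,0,0,0]]]' | p
python3 -m pendant '[[[0.0018,0.0004,0,0,0,0,0],[0,0,0,0,0,0,0]]]' | p
```

```text
t: 9.95 tcp_pos: [0.5469, -0.0925, 0.0796] force: [-8.7, -0.4, 10.2] 
t: 10.15 tcp_pos: [0.5475, -0.0925, 0.0796] force: [-9.8, -1.8, 11.5]
```

The board has met the cushion: since x of about 0.5455 the force rises at about 2 N/mm. I'll press a little more.

```bash
p(){ grep -E "^(t:|tcp_pos|force)" | tr '\n' ' '; echo; }
python3 -m pendant '[[[0.0018,0.0004,0,0,0,0,0],[0,0,0,0,0,0,0]]]' | p
python3 -m pendant '[[[0.0018,0.0004,0,0,0,0,0],[0,0,0,0,0,0,0],[0,0,0,0,0,0,0],[0,0,0,0,0,0,0],[0,0,0,0,0,0,0]]]' | p
python3 -c "
from h import *
rel([.55,-.09,.08])"
```

```text
t: 10.35 tcp_pos: [0.5481, -0.0926, 0.0796] force: [-12.0, -1.5, 13.9] 
t: 10.85 tcp_pos: [0.5487, -0.0927, 0.0796] force: [-14.0, -0.9, 14.4] 
t 10.85 tcp [548.7 -92.7  79.6] yhead -85.49 tiltz [-0.0141  0.0028 -0.9999] F [-14.   -0.9  14.4] T [-0.35  1.94 -0.15] gap 0.138 gf 79.7 q6 1.13
shift mm [ 1.5 -2.6 -0.4] frac [ 0.0018 -0.0032 -0.0005]
```

About 9 N is now on the board and has held. I'll tighten, counter-clockwise, in two halves while holding position.

```bash
python3 -m pendant '[[[0,0,0,0,0,-0.6,0],[0,0,0,0,0,-0.6,0],[0,0,0,0,0,-0.6,0],[0,0,0,0,0,-0.6,0],[0,0,0,0,0,-0.6,0],[0,0,0,0,0,0,0],[0,0,0,0,0,0,0]]]'
python3 -c "
from h import *
rel([.5487,-.0927,.0796],-23)"
```

```text
t: 11.55
tcp_pos: [0.5488, -0.0927, 0.0796]
tool_rot: [0.976, 0.218, -0.007, -0.003]
force: [-14.5, -0.6, 15.2]
finger_gap: 0.138
gripper_force: 79.6
t 11.55 tcp [548.8 -92.7  79.6] yhead -64.76 tiltz [-0.0142  0.0025 -0.9999] F [-14.5  -0.6  15.2] T [-0.29  1.82  0.2 ] gap 0.138 gf 79.6 q6 0.77
shift mm [-0.1  0.   0. ] frac [-0.0001  0.      0.    ]
turn z rad -0.729 frac -6.07
```

```bash
python3 -m pendant '[[[0,0,0,0,0,-0.6,0],[0,0,0,0,0,-0.6,0],[0,0,0,0,0,-0.6,0],[0,0,0,0,0,-0.6,0],[0,0,0,0,0,-0.6,0],[0,0,0,0,0,-0.6,0],[0,0,0,0,0,-0.6,0],[0,0,0,0,0,-0.6,0],[0,0,0,0,0,-0.6,0],[0,0,0,0,0,-0.6,0],[0,0,0,0,0,0,0],[0,0,0,0,0,0,0]]]'
python3 -c "
from h import *
rel([.5487,-.0927,.0796],-23)"
```

```text
t: 12.75
tcp_pos: [0.5487, -0.0925, 0.0796]
tool_rot: [0.836, 0.548, -0.005, -0.005]
force: [-13.0, -1.6, 14.1]
finger_gap: 0.134
gripper_force: 79.8
t 12.75 tcp [548.7 -92.5  79.6] yhead -23.53 tiltz [-0.0143  0.0027 -0.9999] F [-13.   -1.6  14.1] T [-0.15  1.85  0.12] gap 0.134 gf 79.8 q6 0.05
shift mm [-0.1  0.1  0. ] frac [-0.0002  0.0001  0.0001]
turn z rad -0.009 frac -0.08
```

The knob is back at its tight angle. I'll relax the push against the clamped jaw, open the fingers and rise.

```bash
python3 -m pendant '[[[-0.0007,-0.0024,0,0,0,0,0],[-0.0007,-0.0024,0,0,0,0,0],[0,0,0,0,0,0,0],[0,0,0,0,0,0,0]]]'
python3 -m pendant '[[[0,0,0,0,0,0,0.5],[0,0,0,0,0,0,0.8],[0,0,0,0,0,0,0.8],[0,0,0,0,0,0,0.8],[0,0,0,0,0,0,0.8],[0,0,0,0,0,0,0.8]]]'
python3 -c "
from h import *
rel([.5487,-.0927,.0796],-23)"
python3 -m pendant '[[[0,0,-0.01,0,0,0,0.8],[0,0,-0.03,0,0,0,0.8],[0,0,-0.05,0,0,0,0.8],[0,0,-0.05,0,0,0,0.8],[0,0,-0.05,0,0,0,0.8],[0,0,-0.02,0,0,0,0.8],[0,0,0,0,0,0,0.8],[0,0,0,0,0,0,0.8]]]'
python3 -c "
from h import *
for n in('wrist','side'):
    s=snap(n,n+'9.png'); w=cloud(s); z=w[...,2]
    m=(z>.078)&(z<.11)&(np.hypot(w[...,0]-.5485,w[...,1]+.0925)<.05); print(n,m.sum(),cv2.minAreaRect((w[m][:,:2]*1000).astype(np.float32)))
cv2.imwrite('pics/s9c.png',cv2.resize(s['pixels'][190:310,230:400,::-1],None,fx=4,fy=4))
rel([.5487,-.0927,.0796],-23)"
```

```text
t: 13.15
tcp_pos: [0.5485, -0.0926, 0.0797]
tool_rot: [0.837, 0.548, -0.002, -0.002]
force: [-6.5, 0.3, 10.2]
finger_gap: 0.135
gripper_force: 79.0
t: 13.75
tcp_pos: [0.5516, -0.0934, 0.0788]
tool_rot: [0.837, 0.547, 0.0, -0.0]
force: [0.1, -0.1, -0.8]
finger_gap: 0.799
gripper_force: 0.0
t 13.75 tcp [551.6 -93.4  78.8] yhead -23.66 tiltz [ 0.  0. -1.] F [ 0.1 -0.1 -0.8] T [ 0.01 -0.02 -0.06] gap 0.799 gf 0.0 q6 0.05
shift mm [-0.6 -2.9 -0.8] frac [-0.0007 -0.0037 -0.001 ]
turn z rad -0.012 frac -0.1
t: 14.55
tcp_pos: [0.5511, -0.0931, 0.2469]
tool_rot: [0.837, 0.547, -0.0, -0.0]
force: [-0.4, 0.4, -0.2]
finger_gap: 0.799
gripper_force: 0.0
wrist 1143 ((548.9274291992188, -93.15213012695312), (64.00615692138672, 17.3389892578125), 61.28519821166992)
side 203 ((547.730224609375, -91.61642456054688), (63.78564453125, 15.088113784790039), 69.48847961425781)
t 14.65 tcp [550.4 -93.  245.4] yhead -23.67 tiltz [-0.0032  0.0012 -1.    ] F [-0.6  0.1 -0.1] T [-0.04 -0.01 -0.  ] gap 0.803 gf 0.0 q6 0.05
shift mm [ -0.4  -1.1 165.8] frac [-0.0005 -0.0014  0.2073]
turn z rad -0.012 frac -0.1
```

View pics/s9c.png

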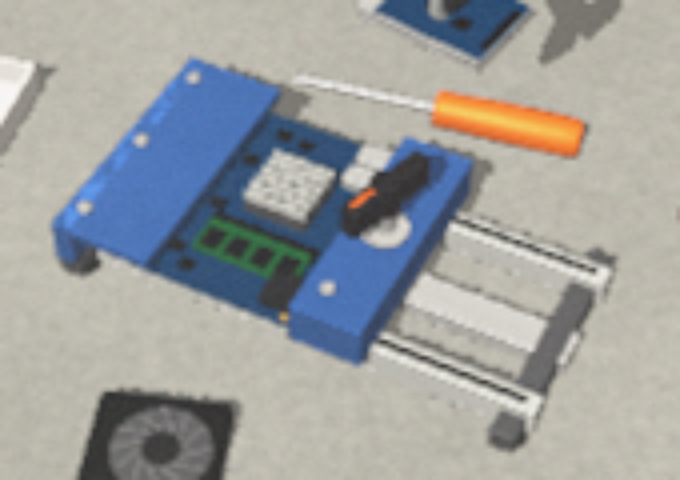

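View pics/wrist9.png

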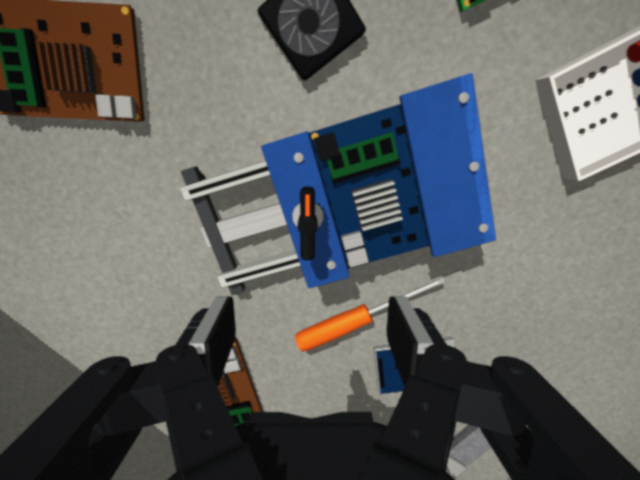

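Both pictures show the board square between the jaw and the lip, flush with the jaw face. The bar is back at about 66° (wrist view (307,222)), so the clamp is tight. The screwdriver and blower haven't moved, and the arm is clear.

```bash
python3 -c "
from h import *
print(job.sign_off())"
```

```text
the job is handed in; nothing more can be done
None
```

The job is handed in: the board was pressed against the hidden stop with about 9 N, the clamp knob is back at its tight angle, and the tools around the holder were left where they were. The sign-off returned no verdict.

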